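# Close a flow regulator onto its soft seat, then open it to the setting mark

### The job

Set the flow regulator on the bench: turn its black handwheel clockwise by the yellow handgrip until you feel it close on its soft seat and rest there for a moment, pressing gently and not forcing it. Then turn it back until the red pointer on the far rim stands over the blue setting mark, and let go. Do not shift the blue mark or the other things on the bench.

Things in the scene. Friction and masses are not known exactly. Their poses are not given: they have to be found in the camera images.
- valve: Flow regulator, fixed: yellow block 100 x 100 x 45 mm on a steel plate 170 x 150 x 12 mm; above it a white dial disc 176 mm across, its top 90 mm above the bench. Origin: plate's underside centre, on the bench. z is up, the wheel's axis; +x is the far side, -x the near side (stands turned up to 0.4 rad).
- bonnet: Aluminium neck under the wheel, holding the dial; origin on the axis, 57 mm above the bench. Hidden inside, not measured: a soft seat, met with the pointer 0.5 to 1.25 rad clockwise of the far direction, different each time. Resistance then rises 1.3 N per mm at the handgrip. Closed: 3 N above running friction there, held 0.3 s; spoiled: 12 N. Aim for 4 to 8 N above friction.
- wheel: Black level handwheel, rim 110 mm across at its centre line, bar 12 mm thick. Origin on the axis at rim height, 110 mm above the bench; +x to the pointer, -x to the handgrip. Clockwise from above closes. Running friction 2 N at the handgrip; stays where left. Pointer can go 1.35 rad anticlockwise to 1.6 clockwise of the far direction; starts 0.35 to 1.2 anticlockwise.
- handgrip (a point): Middle of the yellow upright handgrip on the rim opposite the pointer: 20 to 22 mm thick, 42 mm tall (118 to 160 mm above the bench), this point 142 mm above the bench and 55 mm from the wheel's axis. It spins freely on its pin, so a hand holding it need not turn with the wheel. Room around it above 118 mm is clear.
- pointer (a point): Tip of the red pointer that sticks out of the wheel's rim opposite the handgrip and bends down to the dial: 7 mm wide, 4 mm at the tip; this point is 74 mm from the axis, 98 mm above the bench.
- mark (a point): Setting mark: blue clip 10 mm wide on the dial's outer edge, somewhere from 0.15 rad clockwise to 0.5 rad anticlockwise of the far direction. This point is on its top, 74 mm from the axis, 94 mm above the bench; the pointer passes just over it without touching. It can be pushed along the edge if struck.
- filter: Bystander: yellow filter canister, 76 mm across, 112 mm tall, loose; origin at the centre of its underside.
- carton: Bystander: orange carton 85 x 65 x 70 mm with blank white labels, loose; origin at the centre of its underside.
- bushing: Bystander: steel bushing ring, 64 mm outside, 40 mm inside, 45 mm tall, loose; origin at the centre of its underside.
There are look-alikes about, which are no part of the job. There is more than one size of the valve; the one meant has the size given above.

How it is judged:
On the way:
1. the wheel is turned clockwise onto its seat and presses on it gently for 0.3 s (contact force between wheel and bonnet between 5 and 22 N), for 0.3 s.
At the end, for the whole second after the job is handed in: The wheel has been closed on its seat and opened again; the pointer's tip now stands over the blue mark, within 5 mm of its middle, the wheel is at rest and clear of the seat, the mark is within 4 mm of where it was, and the filter, carton and bushing are within 20 mm of where they stood (horizontal distance between pointer and mark below 0.005 m and angular speed of wheel below 0.05 rad/s and contact force between wheel and bonnet below 0.5 N and distance of mark from where it was at the start of the episode below 0.004 m and distance of each of filter, carton, bushing from where it was at the start of the episode below 0.02 m); the robot touches nothing.
It fails at once if the wheel is forced into its seat (seat load over 22 N, about 12 N at the handgrip above friction) (contact force between wheel and bonnet above 22 N).
It fails at once if the blue setting mark is shifted by more than 4 mm (distance of mark from where it was at the start of the episode above 0.004 m).
It fails at once if a bystander is shifted by more than 20 mm (distance of any of filter, carton, bushing from where it was at the start of the episode above 0.02 m).
It also fails if it takes over 64 s, if anything falls off the work surface, if the arm or the gripper's body presses on something with over 40 N, if the wrist force passes 120 N, or if a joint passes its speed limit or range.

### The arm

A 7-joint arm with a two-finger parallel gripper is mounted at the origin on the work surface. World frame = base frame: x ahead of the robot, y to its left, z up, the work surface at z = 0. Lengths are in m, angles in rad, forces in N, time in s.
With the tool pointing down it reaches from about 0.35 to 0.9 m from the base axis. Payload 7.2 kg.
Tool frame: the origin (TCP) lies midway between the tips of the shut fingers; the grasp point (between the pads) lies 19 mm behind it; z points along the fingers, y is the direction in which the jaws open and shut (so a half turn about z gives the same grasp; the last joint's range is limited). The gripper opens to 85 mm and grips with 20 to 120 N. Pads are 22 mm wide; open, the fingers measure 114 mm over their backs; the gripper's body (76 mm by 85 mm) begins 54 mm behind the grasp point. The pads swing forward as they close: fully open they stand 13 mm farther back than shut.
Start: joints at [-1.243, 0.411, -0.013, 1.596, 0.006, 1.134, -0.082], TCP at [0.241, 0.577, 0.231] pointing down, gripper open.
Joint ranges: [-2.95, 2.95], [-0.29, 1.99], [-1.47, 1.44], [0.14, 2.54], [-1.03, 4.17], [0.13, 1.85], [-2.86, 2.86]. Speed limits (rad/s): [2.39, 2.39, 3.01, 3.01, 3.14, 3.14, 3.14].

### API

Orientations are given as a unit quaternion [w, x, y, z].
In Python, from cell import sense, capture, finish_job gives the robot as it stands.
- The arm moves only by the tool play_rows, never from a script. Its argument "deltas" is a list of rows, each a list of 7 numbers: the turn, a rotation vector about the tool's x, y, z in rad, then the shift along the tool's x, y, z in m, then the closure, from 0 (fully open) to 1 (shut). A call has exactly 8 rows; each row shifts and turns the commanded pose from where the row before left it, along the tool's axes as they then stand; what a row does not reach is not made up. A row lasts 1/12 s, in which the tool goes at most 41.7 mm and 7.16 degrees, less where a joint would pass 70% of its speed; a pose out of reach is approached as far as the arm can. A call is refused whole if a number of a shift passes 0.0417 or a number of a turn 0.125, either way. A call with a gripper value outside its range is refused whole. The fingers move at their own pace and stop on an object; "newtons" is the grip in N (left out, the last holds). Time passes only in rows, so rows that do not move let the fingers close, or fill a call up. It gives the time, the measured TCP pose, the force and the opening at its end, in the units of the state.
- sense(): the state, without advancing time (a new reading comes with each control period).
- capture(name): name is "side" or "top"; returns a dict with "pixels" (480x640x3 uint8, red, green, blue), "depth" (480x640 float32, m along the optical axis (not along the pixel's ray), 0 where there is no reading), "mtx" (3x3 intrinsics, pixels), "rvec" (rotation vector, rad) and "tvec" (3), from world to camera coordinates, as OpenCV has them. Camera axes: x right, y down, z forward; pixel columns grow to the right and rows downward; lengths in m; the calibration is good to about 2 mm. A picture is of the moment at which its call begins.
- finish_job(): hands the job in, once; it reports no verdict.
The state is a dict: "t": time; "joint_pos": joint angles; "qvel": joint speeds; "joint_torque": joint torques, N m; "eef_pos": TCP position; "eef_rot": TCP orientation; "contact_force": force on the tool from outside, world axes, zero at the start; "moment": the same for the moment, N m; "gripper_width": finger opening in m.
Only numpy, scipy, OpenCV 4.12 (cv2) and the standard library are available. Lean on these libraries where they do the work, as an engineer would, in place of code of your own. Each camera call takes 0.05 s, during which the arm holds its last target.

## Working session

There is one attempt and no reset: what is moved stays moved. The work goes in short steps, Python scripts to look and compute and a tool call to move; the robot and the scene stay as the last step left them, time stands still between calls to the robot, and variables do not carry over. Pictures are saved under pics/ and viewed, and the job is handed in when it is done.

Besides the shell and the picture viewer there is one more tool, called after ">>>" by a JSON object that holds its "name" and its "arguments". play_rows: Moves the arm, as the interface text tells. Its arguments: {"type":"object","properties":{"deltas":{"type":"array"},"newtons":{"type":"number"}},"required":["deltas"]}

```bash
mkdir -p pics; ls; python3 - <<'E'
from cell import sense,capture
import cv2,numpy as np
s=sense();print(s)
for n in("side","top"):
    c=capture(n);np.savez(f"{n}0.npz",**c);cv2.imwrite(f"pics/{n}0.png",c["pixels"][:,:,::-1]);print(n,c["mtx"],c["rvec"],c["tvec"])
E
```

```text
pics
{'t': 0.0, 'joint_pos': array([-1.24317911,  0.41186275, -0.0127254 ,  1.59707519,  0.0056164 ,
        1.13431338, -0.08221016]), 'qvel': array([ 0.00055478, -0.00014392,  0.00013753,  0.00176413,  0.00043499,
       -0.00061779, -0.0002766 ]), 'joint_torque': array([-2.52145219e-04, -6.00613618e+01,  6.82110284e-01, -2.99413204e+01,
        1.37904240e-02,  1.05533871e-02, -2.59937138e-07]), 'eef_pos': array([0.2408151 , 0.57618484, 0.23046341]), 'eef_rot': array([-9.76904275e-05,  1.96602537e-01,  9.80482934e-01, -8.05549309e-04]), 'contact_force': array([ 0.73356811, -1.14132018, -0.50130472]), 'moment': array([-0.01606771,  0.02144788, -0.05216574]), 'gripper_width': 0.08552723396178853}
side [[473.15157552   0.         318.81166867]
 [  0.         473.15157552 234.9287046 ]
 [  0.           0.           1.        ]] [ 2.10779431 -0.22078441  0.13558877] [-0.44363063  0.15646474  1.22725755]
top [[523.95914373   0.         318.60304988]
 [  0.         523.95914373 241.60931936]
 [  0.           0.           1.        ]] [ 2.17372788 -2.20351446  0.07399242] [0.04406316 0.44118935 1.28552564]
```

View pics/side0.png

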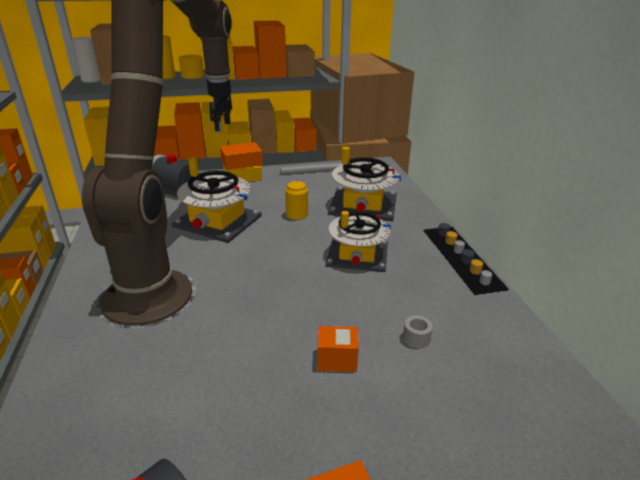

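View pics/top0.png

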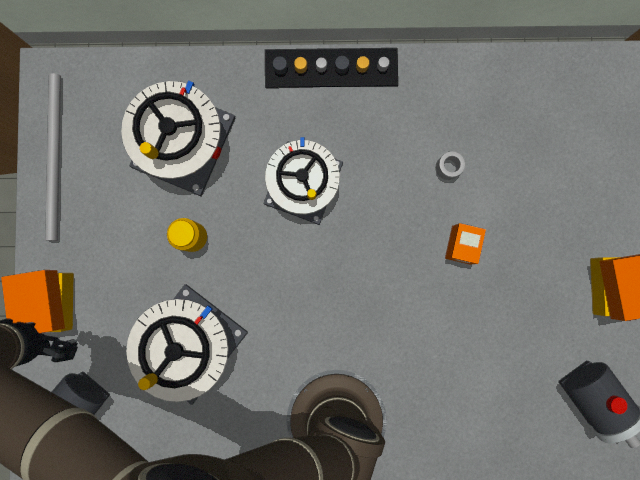

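The top view shows three regulators, with dials at about (171,130), (302,177) and (178,350), and the canister at (184,235). The bushing is at (452,165) and the carton at (466,244). I'll measure the dial sizes, marks, pointers and grips.

```bash
cat > h.py <<'E'
import numpy as np,cv2
def load(f): return dict(np.load(f))
def ray(c,uv,z):
    uv=np.atleast_2d(np.asarray(uv,float))
    R=cv2.Rodrigues(c["rvec"])[0];t=c["tvec"].ravel();o=-R.T@t
    p=cv2.undistortPoints(uv.reshape(-1,1,2),c["mtx"],None).reshape(-1,2)
    d=np.c_[p,np.ones(len(p))]@R
    return o+d*((z-o[2])/d[:,2])[:,None]
def proj(c,P): return cv2.projectPoints(np.atleast_2d(P).astype(float),c["rvec"],c["tvec"],c["mtx"],None)[0].reshape(-1,2)
def blobs(m,amin=6):
    n,l,s,ce=cv2.connectedComponentsWithStats(m.astype(np.uint8),connectivity=8)
    return [(ce[i],s[i][4],l==i) for i in range(1,n) if s[i][4]>=amin]
E
python3 - <<'E'
from h import *
c=load("top0.npz");im=c["pixels"];hsv=cv2.cvtColor(im,cv2.COLOR_RGB2HSV);H,S,V=[hsv[...,i].astype(int) for i in range(3)]
D=c["depth"]
Rm=cv2.Rodrigues(c["rvec"])[0];t=c["tvec"].ravel()
def zat(uv):
    u,v=int(round(uv[0])),int(round(uv[1]));d=D[v,u]
    p=d*np.linalg.inv(c["mtx"])@[uv[0],uv[1],1];return (Rm.T@(p-t))
w=(S<40)&(V>190)
for ce,a,m in blobs(w,300):
    pts=np.argwhere(m)[:,::-1]
    h=cv2.convexHull(pts.astype(np.int32))
    P=ray(c,h.reshape(-1,2),0.09)[:,:2]
    (cx,cy),r=cv2.minEnclosingCircle(P.astype(np.float32))
    print("white",ce.round(1),a,"ctr",round(cx,4),round(cy,4),"diam",round(2*r,4),"depthz",zat(h.reshape(-1,2).mean(0)+0))
    e=cv2.fitEllipse(P.astype(np.float32)); print(e)
for nm,mk in(("blue",(H>100)&(H<130)&(S>120)&(V>80)),("red",((H<6)|(H>172))&(S>150)&(V>80)),("yel",(H>18)&(H<30)&(S>150)&(V>80))):
    for ce,a,m in blobs(mk):
        print(nm,ce.round(1),a,zat(ce).round(4))
E
```

```text
white [175.8 141.8] 2312 ctr 0.7093 0.3861 diam 0.232 depthz [0.67330462 0.36648111 0.11780823]
((0.7089657783508301, 0.3861253559589386), (0.22981838881969452, 0.23126770555973053), 10.16203784942627)
white [175.7 112.3] 390 ctr 0.7474 0.3738 diam 0.0871 depthz [0.74074859 0.3628863  0.12213605]
((0.7483330368995667, 0.3736521005630493), (0.03719862177968025, 0.08096907287836075), 164.57424926757812)
white [151.4 129.2] 374 ctr 0.7096 0.4269 diam 0.0775 depthz [0.70474183 0.42053982 0.12008258]
((0.7086101770401001, 0.4302424490451813), (0.03807773068547249, 0.07704855501651764), 89.3166275024414)
white [178.9 141.8] 319 ctr 0.6786 0.3664 diam 0.0846 depthz [0.67423631 0.35196187 0.11828539]
((0.6781454086303711, 0.366786390542984), (0.031441476196050644, 0.08109132945537567), 34.81775665283203)
white [302.1 180.8] 1617 ctr 0.5922 0.0737 diam 0.1781 depthz [0.57839297 0.08047363 0.10463505]
((0.5920882225036621, 0.07510296255350113), (0.17314139008522034, 0.17504648864269257), 8.145861625671387)
white [158.2 322. ] 1319 ctr 0.228 0.3932 diam 0.2128 depthz [0.25620167 0.39563653 0.14
[... 948 characters left out ...]
 [0.7977 0.3332 0.1285]
blue [301.9 141.3] 32 [0.6741 0.0744 0.0942]
blue [205.8 311.7] 71 [0.28   0.294  0.1258]
red [182.4  90.8] 27 [0.7804 0.343  0.1468]
red [215.6 152.8] 43 [0.6569 0.2841 0.0627]
red [290.2 149. ] 13 [0.6511 0.1011 0.1142]
red [197.4 320.2] 32 [0.2628 0.3082 0.1456]
red [618.1 404.6] 237 [ 0.0646 -0.617   0.1362]
yel [300.2  63.5] 147 [0.8846 0.0778 0.0401]
yel [362.5  62.6] 138 [ 0.8874 -0.0778  0.0346]
yel [148.4 149.9] 204 [0.6295 0.3985 0.2102]
yel [311.3 193.8] 80 [0.5377 0.0531 0.1645]
yel [186.3 234.8] 1053 [0.4554 0.3425 0.1091]
yel [598.7 288. ] 762 [0.3561 0.0408 1.3118]
yel [ 66.1 299. ] 687 [0.3094 0.6522 0.0341]
yel [147.2 381.3] 213 [0.1437 0.3975 0.2093]
```

```bash
cat > m.py <<'E'
from h import *
import sys
def masks(c):
    hsv=cv2.cvtColor(c["pixels"],cv2.COLOR_RGB2HSV);H,S,V=[hsv[...,i].astype(int) for i in range(3)]
    return {"blue":(H>100)&(H<130)&(S>100)&(V>60),"red":((H<6)|(H>172))&(S>130)&(V>80),"yel":(H>17)&(H<31)&(S>140)&(V>70),"white":(S<45)&(V>150),"black":(V<50)}
if __name__=="__main__":
    for n in("top","side"):
        c=load(n+sys.argv[1]+".npz");M=masks(c)
        q=proj(c,[0.592,0.075,0.1])[0];print(n,q.round(1))
        win=np.zeros((480,640),bool);u,v=q.astype(int);win[v-50:v+60,u-50:u+50]=1
        for k in("blue","red","yel"):
            for ce,a,m in blobs(M[k]&win,4):
                ys,xs=np.where(m);print(k,ce.round(1),a,"bbox",xs.min(),xs.max(),ys.min(),ys.max(),"z.094/.098/.11/.16",*[ray(c,ce,z)[0][:2].round(4) for z in(.094,.098,.11,.16)])
        m=M["white"]&win
        b=max(blobs(m,20),key=lambda t:t[1])[2]
        h=cv2.convexHull(np.argwhere(b)[:,::-1].astype(np.int32)).reshape(-1,2)
        P=ray(c,h,.09)[:,:2];print("dial",cv2.fitEllipse(P.astype(np.float32)))
        cv2.imwrite(f"pics/{n}z{sys.argv[1]}.png",cv2.resize(c["pixels"][v-55:v+60,u-70:u+70,::-1],None,fx=5,fy=5,interpolation=cv2.INTER_CUBIC)); print("crop origin",u-70,v-55)
E
python3 m.py 0
```

```text
top [302.  175.3]
blue [301.7 141.4] 40 bbox 300 304 137 146 z.094/.098/.11/.16 [0.674  0.0749] [0.673  0.0747] [0.6699 0.0744] [0.6568 0.073 ]
red [290.3 148.9] 15 bbox 289 292 146 151 z.094/.098/.11/.16 [0.6563 0.102 ] [0.6553 0.1018] [0.6523 0.1012] [0.64   0.0987]
yel [311.3 193.8] 85 bbox 307 316 189 199 z.094/.098/.11/.16 [0.549  0.0538] [0.5484 0.0537] [0.5465 0.0536] [0.5385 0.0531]
dial ((0.5922031402587891, 0.07511910796165466), (0.1746542602777481, 0.17598092555999756), 2.1772186756134033)
crop origin 231 120
side [360.9 225. ]
blue [397.  176.7] 20 bbox 393 400 175 180 z.094/.098/.11/.16 [0.8152 0.3836] [0.8117 0.3752] [0.8012 0.3502] [0.7577 0.2456]
blue [386.7 225. ] 21 bbox 383 390 224 226 z.094/.098/.11/.16 [0.668  0.0702] [0.6654 0.0637] [0.6575 0.0441] [ 0.6248 -0.0374]
red [360.5 206.3] 64 bbox 356 365 202 210 z.094/.098/.11/.16 [0.627  0.1958] [0.6246 0.1885] [0.6175 0.1668] [0.5878 0.076 ]
red [377.6 215.7] 9 bbox 376 379 215 217 z.094/.098/.11/.16 [0.6599 0.1287] [0.6573 0.1218] [0.6496 0.1012] [0.6175 0.0154]
red [355.5 259.5] 52 bbox 352 359 256 263 z.094/.098/.11/.16 [ 0.5314 -0.0814] [ 0.5296 -0.0871] [ 0.5242 -0.104 ] [ 0.5014 -0.1743]
yel [362.9 198.9] 591 bbox 343 383 188 210 z.094/.098/.11/.16 [0.649  0.2431] [0.6465 0.2356] [0.639 0.213] [0.6076 0.1188]
yel [344.2 218.4] 122 bbox 341 348 210 227 z.094/.098/.11/.16 [0.5583 0.1322] [0.5563 0.1254] [0.5504 0.1047] [0.5257 0.0186]
yel [356.8 252.2] 438 bbox 339 375 243 261 z.094/.098/.11/.16 [ 0.5442 -0.0495] [ 0.5423 -0.0553] [ 0.5367 -0.0727] [ 0.513  -0.1455]
dial ((0.5417073369026184, 0.07274072617292404), (0.08140494674444199, 0.14267997443675995), 1.967052698135376)
crop origin 290 170
```

```bash
ls pics
```

```text
side0.png
sidez0.png
top0.png
topz0.png
```

View pics/topz0.png

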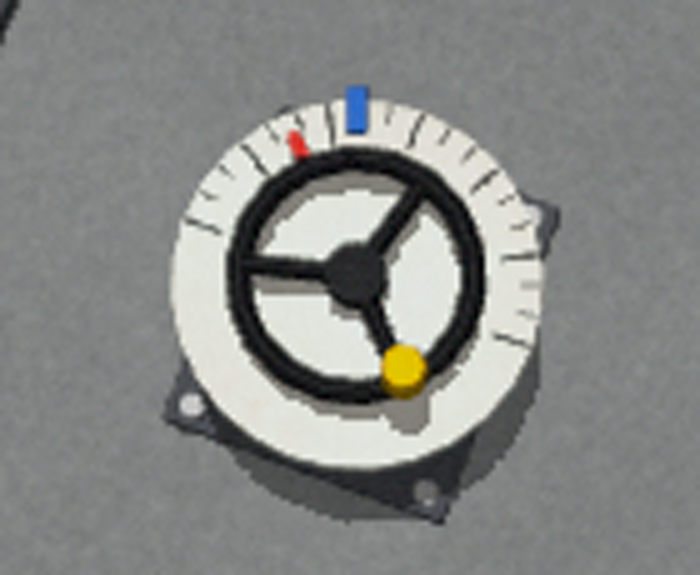

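View pics/sidez0.png

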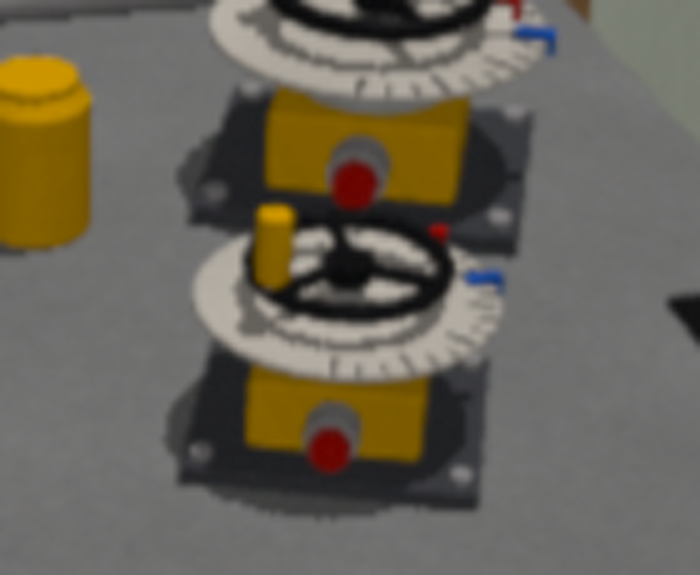

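The target is the small valve. Its dial measures 175 mm and its axis is at (0.592, 0.075). The pointer's world angle is about +0.40 and the mark's about 0.0. The grip is near (0.541, 0.054). I'll travel above the grip first.

>>> {"name": "play_rows", "arguments": {"deltas": [[0, 0, 0, -0.02, -0.0152, -0.005, 0], [0, 0, 0, -0.02, -0.0152, -0.005, 0], [0, 0, 0, -0.02, -0.0152, -0.005, 0], [0, 0, 0, -0.02, -0.0152, -0.005, 0], [0, 0, 0, -0.02, -0.0152, -0.005, 0], [0, 0, 0, -0.02, -0.0152, -0.005, 0], [0, 0, 0, -0.02, -0.0152, -0.005, 0], [0, 0, 0, -0.02, -0.0152, -0.005, 0]], "newtons": 20}}

```text
t: 0.77
eef_pos: [0.342, 0.4014, 0.2712]
eef_rot: [-0.0, 0.197, 0.98, -0.0]
contact_force: [0.1, 0.1, -0.0]
gripper_width: 0.0855
```

>>> {"name": "play_rows", "arguments": {"deltas": [[0, 0, 0, -0.02, -0.0152, 0, 0], [0, 0, 0, -0.02, -0.0152, 0, 0], [0, 0, 0, -0.02, -0.0152, 0, 0], [0, 0, 0, -0.02, -0.0152, 0, 0], [0, 0, 0, -0.02, -0.0152, 0, 0], [0, 0, 0, -0.02, -0.0152, 0, 0], [0, 0, 0, -0.02, -0.0152, 0, 0], [0, 0, 0, -0.02, -0.0152, 0, 0]]}}

```text
t: 1.43
eef_pos: [0.4427, 0.2276, 0.2711]
eef_rot: [-0.0, 0.197, 0.98, -0.0]
contact_force: [1.2, 0.3, 0.6]
gripper_width: 0.0856
```

>>> {"name": "play_rows", "arguments": {"deltas": [[0, 0, 0, -0.02, -0.0152, 0, 0], [0, 0, 0, -0.02, -0.0152, 0, 0], [0, 0, 0, -0.02, -0.0152, 0, 0], [0, 0, 0, -0.02, -0.0152, 0, 0], [0, 0, 0, -0.02, -0.0152, 0, 0], [0, 0, 0, -0.02, -0.0152, 0, 0], [0, 0, 0, -0.02, -0.0152, 0, 0], [0, 0, 0, -0.02, -0.0152, 0, 0]]}}

```text
t: 2.1
eef_pos: [0.5435, 0.0539, 0.271]
eef_rot: [-0.0, 0.197, 0.98, -0.0]
contact_force: [0.4, -0.2, -0.4]
gripper_width: 0.0852
```

>>> {"name": "play_rows", "arguments": {"deltas": [[0, 0, -0.1, 0, 0, 0, 0], [0, 0, -0.1, 0, 0, 0, 0], [0, 0, -0.1, 0, 0, 0, 0], [0, 0, -0.1, 0, 0, 0, 0], [0, 0, -0.1, 0, 0, 0, 0], [0, 0, -0.1, 0, 0, 0, 0], [0, 0, -0.1, 0, 0, 0, 0], [0, 0, -0.1, 0, 0, 0, 0]]}}

```text
t: 2.77
eef_pos: [0.5429, 0.055, 0.2709]
eef_rot: [-0.0, -0.203, 0.979, 0.0]
contact_force: [0.5, 0.1, -0.5]
gripper_width: 0.085
```

>>> {"name": "play_rows", "arguments": {"deltas": [[0, 0, 0, 0, 0, 0.018, 0], [0, 0, 0, 0, 0, 0.018, 0], [0, 0, 0, 0, 0, 0.018, 0], [0, 0, 0, 0, 0, 0.018, 0], [0, 0, 0, 0, 0, 0.018, 0], [0, 0, 0, 0, 0, 0.018, 0], [0, 0, 0, 0, 0, 0.018, 0], [0, 0, 0, 0, 0, 0.018, 0]]}}

```text
t: 3.43
eef_pos: [0.5429, 0.055, 0.1262]
eef_rot: [-0.0, -0.201, 0.98, 0.0]
contact_force: [0.4, 0.3, -0.4]
gripper_width: 0.0853
```

>>> {"name": "play_rows", "arguments": {"deltas": [[0, 0, 0, 0, 0, 0, 0.2], [0, 0, 0, 0, 0, 0, 0.4], [0, 0, 0, 0, 0, 0, 0.5], [0, 0, 0, 0, 0, 0, 0.6], [0, 0, 0, 0, 0, 0, 0.65], [0, 0, 0, 0, 0, 0, 0.65], [0, 0, 0, 0, 0, 0, 0.65], [0, 0, 0, 0, 0, 0, 0.65]]}}

```text
t: 4.1
eef_pos: [0.5434, 0.0551, 0.1276]
eef_rot: [0.0, -0.201, 0.98, 0.0]
contact_force: [-0.0, 0.3, -0.4]
gripper_width: 0.0298
```

```bash
python3 - <<'E'
from cell import sense,capture
import cv2,numpy as np
print(sense())
for n in("side","top"):
    c=capture(n);np.savez(f"{n}1.npz",**c)
E
python3 m.py 1
```

```text
{'t': 4.1, 'joint_pos': array([-0.34156327,  0.3941542 ,  0.19370001,  1.91042338, -0.09911709,
        0.84553342,  1.87840731]), 'qvel': array([-0.000952  ,  0.00212894,  0.00140606,  0.00144327,  0.00196981,
       -0.0011509 ,  0.00134246]), 'joint_torque': array([ 2.34401821e-03, -5.26092231e+01,  3.11568864e+00, -2.46924484e+01,
        1.20884654e-02, -3.48491949e-05, -5.92903853e-04]), 'eef_pos': array([0.54335439, 0.05507298, 0.12764321]), 'eef_rot': array([ 2.88556590e-04, -2.00713569e-01,  9.79649926e-01,  5.30689151e-05]), 'contact_force': array([-0.01458248,  0.31609843, -0.35957486]), 'moment': array([-0.03881182, -0.0223755 , -0.00972642]), 'gripper_width': 0.02984172380928202}
top [302.  175.3]
dial ((0.5792179703712463, 0.14329145848751068), (0.03429156914353371, 0.11970394849777222), 99.13167572021484)
crop origin 231 120
side [360.9 225. ]
blue [397.  176.7] 20 bbox 393 400 175 180 z.094/.098/.11/.16 [0.8152 0.3836] [0.8117 0.3752] [0.8012 0.3502] [0.7577 0.2456]
blue [386.7 225. ] 21 bbox 383 390 224 226 z.094/.098/.11/.16 [0.668  0.0702] [0.6654 0.0637] [0.6575 0
[... 347 characters left out ...]
817] [ 0.5294 -0.0874] [ 0.524  -0.1042] [ 0.5013 -0.1746]
yel [374.2 199.8] 315 bbox 361 383 190 210 z.094/.098/.11/.16 [0.6821 0.2299] [0.6794 0.2225] [0.6713 0.2001] [0.6375 0.1069]
yel [351.5 206.5] 4 bbox 351 352 206 207 z.094/.098/.11/.16 [0.5995 0.2003] [0.5973 0.193 ] [0.5906 0.1711] [0.5629 0.0801]
yel [343.7 218.8] 100 bbox 341 347 211 227 z.094/.098/.11/.16 [0.556  0.1299] [0.554 0.123] [0.5481 0.1024] [0.5236 0.0165]
yel [356.9 252.2] 441 bbox 339 375 243 262 z.094/.098/.11/.16 [ 0.5443 -0.0496] [ 0.5424 -0.0554] [ 0.5367 -0.0729] [ 0.5131 -0.1456]
dial ((0.6111974716186523, 0.031196169555187225), (0.07308285683393478, 0.12722386419773102), 122.72154235839844)
crop origin 290 170
```

View pics/sidez1.png

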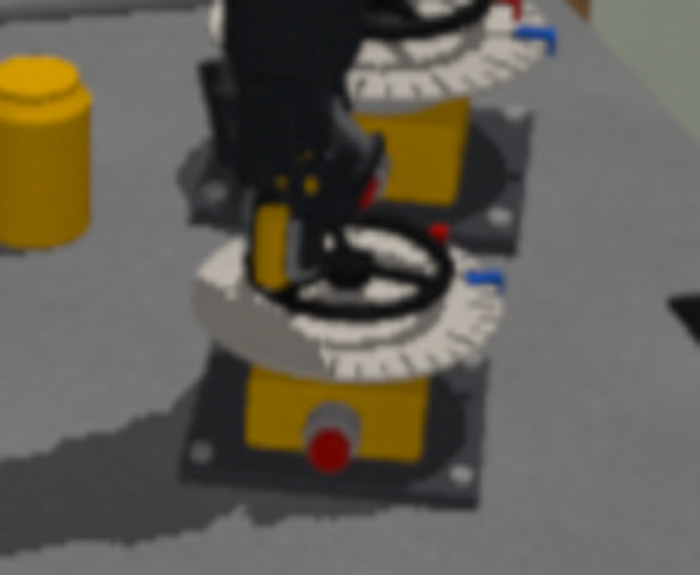

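View pics/topz1.png

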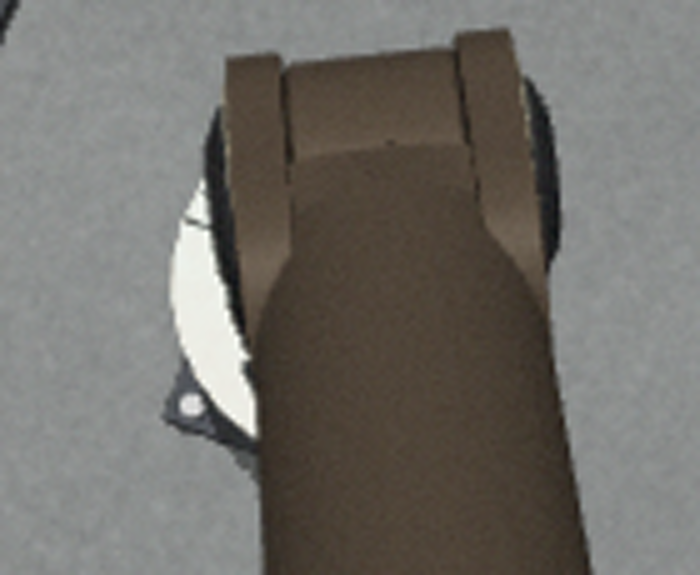

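The side view shows the grip at about pixel (344,219) between the fingers, with the pointer unmoved at (378,216). Now I'll close gently on it.

>>> {"name": "play_rows", "arguments": {"deltas": [[0, 0, 0, 0, 0, 0, 0.7], [0, 0, 0, 0, 0, 0, 0.73], [0, 0, 0, 0, 0, 0, 0.76], [0, 0, 0, 0, 0, 0, 0.8], [0, 0, 0, 0, 0, 0, 0.85], [0, 0, 0, 0, 0, 0, 0.85], [0, 0, 0, 0, 0, 0, 0.85], [0, 0, 0, 0, 0, 0, 0.85]], "newtons": 20}}

```text
t: 4.87
eef_pos: [0.5432, 0.0551, 0.1273]
eef_rot: [-0.0, -0.201, 0.98, 0.0]
contact_force: [-1.6, -0.4, 2.2]
gripper_width: 0.0205
```

>>> {"name": "play_rows", "arguments": {"deltas": [[0, 0, 0.05, 0, 0.00265, 0, 0.85], [0, 0, 0.05, -0.0001, 0.00265, 0, 0.85], [0, 0, 0.05, 0, 0.00265, 0, 0.85], [0, 0, 0.05, -0.0001, 0.00265, 0, 0.85], [0, 0, 0.05, 0, 0.00265, 0, 0.85], [0, 0, 0.05, -0.0001, 0.00265, 0, 0.85], [0, 0, 0.05, 0, 0.00265, 0, 0.85], [0, 0, 0.05, -0.0001, 0.00265, 0, 0.85]]}}

```text
t: 5.53
eef_pos: [0.5391, 0.0749, 0.1274]
eef_rot: [0.0, -0.001, 1.0, -0.0]
contact_force: [0.0, -2.3, 3.0]
gripper_width: 0.0208
```

```bash
cat > s.py <<'E'
from cell import sense
import numpy as np
from scipy.spatial.transform import Rotation as R
s=sense();p=s["eef_pos"];q=s["eef_rot"];M=R.from_quat(np.r_[q[1:],q[0]]).as_matrix()
C=np.array([.5922,.0751]);d=C-p[:2]
f=s["contact_force"]
print("t",s["t"],"pos",p.round(4),"r",np.linalg.norm(d).round(4),"pointer ang",np.arctan2(d[1],d[0]).round(4),"tool y ang",np.degrees(np.arctan2(M[1,1],M[0,1])).round(2),"(expect ptr+90:",(np.degrees(np.arctan2(d[1],d[0]))+90).round(2),") F tool xyz",(M.T@f).round(2),"w",s["gripper_width"].round(4), "mom",s["moment"].round(2),"j7",s["joint_pos"][6].round(2))
E
python3 s.py
```

```text
Traceback (most recent call last):
  File "s.py", line 7, in <module>
    print("t",s["t"],"pos",p.round(4),"r",np.linalg.norm(d).round(4),"pointer ang",np.arctan2(d[1],d[0]).round(4),"tool y ang",np.degrees(np.arctan2(M[1,1],M[0,1])).round(2),"(expect ptr+90:",(np.degrees(np.arctan2(d[1],d[0]))+90).round(2),") F tool xyz",(M.T@f).round(2),"w",s["gripper_width"].round(4), "mom",s["moment"].round(2),"j7",s["joint_pos"][6].round(2))
                                                                                                                                                                                                                                                                                    ^^^^^^^^^^^^^^^^^^^^^^^^
AttributeError: 'float' object has no attribute 'round'
```

```bash
sed -i 's/s\["gripper_width"\].round(4)/round(float(s["gripper_width"]),4)/' s.py; python3 s.py; python3 - <<'E'
from cell import capture
import numpy as np
for n in("side","top"): np.savez(n+"2.npz",**capture(n))
E
python3 m.py 2|grep -E "top|side|blue|red"
```

```text
t 5.5333 pos [0.5391 0.0749 0.1274] r 0.0531 pointer ang 0.0036 tool y ang 90.06 (expect ptr+90: 90.2 ) F tool xyz [-0.03 -2.34 -3.  ] w 0.0208 mom [-0.43  0.05 -0.01] j7 1.48
top [302.  175.3]
side [360.9 225. ]
blue [397.  176.7] 20 bbox 393 400 175 180 z.094/.098/.11/.16 [0.8152 0.3836] [0.8117 0.3752] [0.8012 0.3502] [0.7577 0.2456]
blue [386.7 225. ] 21 bbox 383 390 224 226 z.094/.098/.11/.16 [0.668  0.0702] [0.6654 0.0637] [0.6575 0.0441] [ 0.6248 -0.0374]
red [360.5 206.3] 64 bbox 356 365 202 210 z.094/.098/.11/.16 [0.627  0.1958] [0.6246 0.1885] [0.6175 0.1668] [0.5878 0.076 ]
red [381.8 220.1] 13 bbox 380 384 219 222 z.094/.098/.11/.16 [0.6638 0.1007] [0.6612 0.094 ] [0.6534 0.0739] [ 0.621  -0.0099]
red [355.5 259.6] 54 bbox 351 359 256 263 z.094/.098/.11/.16 [ 0.5312 -0.0817] [ 0.5294 -0.0874] [ 0.524  -0.1042] [ 0.5013 -0.1746]
```

View pics/sidez2.png

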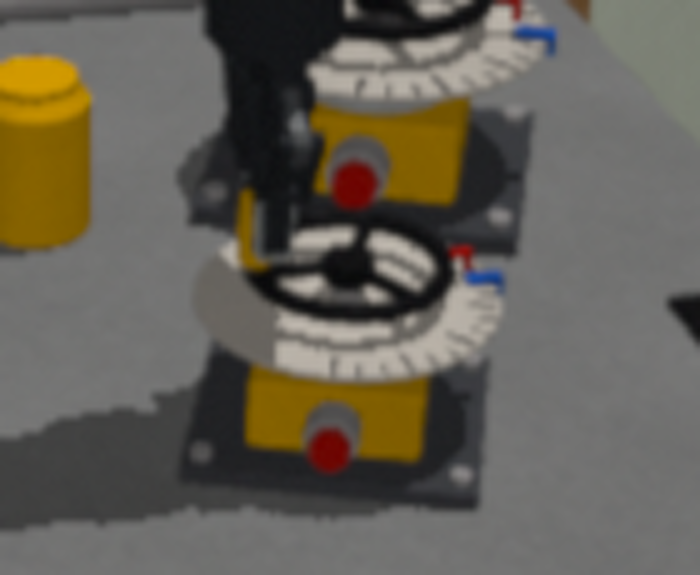

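>>> {"name": "play_rows", "arguments": {"deltas": [[0, 0, 0.05, 0, 0.0027, 0, 0.85], [0, 0, 0.05, -0.0001, 0.0027, 0, 0.85], [0, 0, 0.05, 0, 0.0027, 0, 0.85], [0, 0, 0.05, -0.0001, 0.0027, 0, 0.85], [0, 0, 0.05, 0, 0.0027, 0, 0.85], [0, 0, 0.05, -0.0001, 0.0027, 0, 0.85], [0, 0, 0.05, 0, 0.0027, 0, 0.85], [0, 0, 0.05, -0.0001, 0.0027, 0, 0.85]]}}

```text
t: 6.3
eef_pos: [0.5436, 0.0957, 0.1274]
eef_rot: [0.001, 0.197, 0.98, -0.0]
contact_force: [1.3, -3.1, 1.4]
gripper_width: 0.0208
```

```bash
python3 s.py
```

```text
t 6.3 pos [0.5436 0.0957 0.1274] r 0.0528 pointer ang -0.4021 tool y ang 67.25 (expect ptr+90: 66.96 ) F tool xyz [-2.42 -2.3  -1.37] w 0.0208 mom [-0.72 -0.38  0.  ] j7 1.1
```

>>> {"name": "play_rows", "arguments": {"deltas": [[0, 0, 0.05, 0, 0.0026, 0, 0.85], [0, 0, 0.05, -0.0001, 0.0026, 0, 0.85], [0, 0, 0.05, 0, 0.0026, 0, 0.85], [0, 0, 0.05, -0.0001, 0.0026, 0, 0.85], [0, 0, 0.05, 0, 0.0026, 0, 0.85], [0, 0, 0.05, 0, 0.0026, 0, 0.85], [0, 0, 0.05, 0, 0.0026, 0, 0.85], [0, 0, 0, 0, 0, 0, 0.85]]}}

```text
t: 6.97
eef_pos: [0.5541, 0.1104, 0.1275]
eef_rot: [0.002, 0.365, 0.931, -0.0]
contact_force: [4.4, -4.1, -1.0]
gripper_width: 0.0206
```

```bash
python3 s.py
```

```text
t 6.9667 pos [0.5541 0.1104 0.1275] r 0.0519 pointer ang -0.7474 tool y ang 47.14 (expect ptr+90: 47.18 ) F tool xyz [-5.98  0.01  0.99] w 0.0206 mom [-0.86 -0.91 -0.01] j7 0.77
```

>>> {"name": "play_rows", "arguments": {"deltas": [[0, 0, 0.01, 0, 0.00055, 0, 0.85], [0, 0, 0.01, 0, 0.00055, 0, 0.85], [0, 0, 0.01, 0, 0.00055, 0, 0.85], [0, 0, 0.01, 0, 0.00055, 0, 0.85], [0, 0, 0.01, 0, 0.00055, 0, 0.85], [0, 0, 0.01, 0, 0.00055, 0, 0.85], [0, 0, 0.01, 0, 0.00055, 0, 0.85], [0, 0, 0.01, 0, 0.00055, 0, 0.85]]}}

```text
t: 7.63
eef_pos: [0.5567, 0.1127, 0.1274]
eef_rot: [0.001, 0.401, 0.916, -0.001]
contact_force: [2.6, -7.2, 0.5]
gripper_width: 0.0208
```

```bash
python3 s.py
```

```text
t 7.6333 pos [0.5567 0.1127 0.1274] r 0.0517 pointer ang -0.8143 tool y ang 42.66 (expect ptr+90: 43.35 ) F tool xyz [-7.   -2.96 -0.45] w 0.0208 mom [-1.33 -0.54  0.01] j7 0.7
```

>>> {"name": "play_rows", "arguments": {"deltas": [[0, 0, 0.01, -0.0002, 0.00055, 0, 0.85], [0, 0, 0.01, -0.0002, 0.00055, 0, 0.85], [0, 0, 0.01, -0.0002, 0.00055, 0, 0.85], [0, 0, 0.01, -0.0002, 0.00055, 0, 0.85], [0, 0, 0.01, -0.0002, 0.00055, 0, 0.85], [0, 0, 0.01, -0.0002, 0.00055, 0, 0.85], [0, 0, 0.01, 0, 0.00055, 0, 0.85], [0, 0, 0.01, 0, 0.00055, 0, 0.85]]}}

```text
t: 8.3
eef_pos: [0.5603, 0.1155, 0.1274]
eef_rot: [0.001, 0.438, 0.899, -0.0]
contact_force: [0.9, -5.4, 2.4]
gripper_width: 0.0208
```

```bash
python3 s.py
```

```text
t 8.3 pos [0.5603 0.1155 0.1274] r 0.0514 pointer ang -0.9026 tool y ang 38.08 (expect ptr+90: 38.28 ) F tool xyz [-4.8  -2.57 -2.35] w 0.0208 mom [-1.14 -0.3   0.02] j7 0.63
```

>>> {"name": "play_rows", "arguments": {"deltas": [[0, 0, 0.01, -0.0001, 0.00055, 0, 0.85], [0, 0, 0.01, -0.0001, 0.00055, 0, 0.85], [0, 0, 0.01, -0.0001, 0.00055, 0, 0.85], [0, 0, 0.01, -0.0001, 0.00055, 0, 0.85], [0, 0, 0.01, -0.0001, 0.00055, 0, 0.85], [0, 0, 0.01, -0.0001, 0.00055, 0, 0.85], [0, 0, 0.01, -0.0001, 0.00055, 0, 0.85], [0, 0, 0.01, -0.0001, 0.00055, 0, 0.85]]}}

```text
t: 8.97
eef_pos: [0.5641, 0.1178, 0.1274]
eef_rot: [0.001, 0.473, 0.881, -0.0]
contact_force: [1.2, -5.5, 3.2]
gripper_width: 0.0209
```

```bash
python3 s.py
```

```text
t 8.9667 pos [0.5641 0.1178 0.1274] r 0.0511 pointer ang -0.9883 tool y ang 33.49 (expect ptr+90: 33.37 ) F tool xyz [-5.24 -2.   -3.22] w 0.0209 mom [-1.07 -0.07 -0.02] j7 0.56
```

>>> {"name": "play_rows", "arguments": {"deltas": [[0, 0, 0.01, -0.0002, 0.00055, 0, 0.85], [0, 0, 0.01, -0.0002, 0.00055, 0, 0.85], [0, 0, 0.01, -0.0002, 0.00055, 0, 0.85], [0, 0, 0.01, -0.0002, 0.00055, 0, 0.85], [0, 0, 0.01, -0.0001, 0.00055, 0, 0.85], [0, 0, 0.01, -0.0001, 0.00055, 0, 0.85], [0, 0, 0.01, -0.0001, 0.00055, 0, 0.85], [0, 0, 0.01, -0.0001, 0.00055, 0, 0.85]]}}

```text
t: 9.63
eef_pos: [0.5682, 0.1199, 0.1274]
eef_rot: [0.0, 0.508, 0.861, -0.0]
contact_force: [-0.5, -5.1, 3.1]
gripper_width: 0.021
```

```bash
python3 s.py
```

```text
t 9.6333 pos [0.5682 0.1199 0.1274] r 0.0508 pointer ang -1.0788 tool y ang 28.89 (expect ptr+90: 28.19 ) F tool xyz [-4.23 -2.92 -3.13] w 0.021 mom [-1.07 -0.09 -0.01] j7 0.49
```

>>> {"name": "play_rows", "arguments": {"deltas": [[0, 0, 0.01, -0.0002, 0.00055, 0, 0.85], [0, 0, 0.01, -0.0002, 0.00055, 0, 0.85], [0, 0, 0.01, -0.0002, 0.00055, 0, 0.85], [0, 0, 0.01, -0.0001, 0.00055, 0, 0.85], [0, 0, 0.01, -0.0001, 0.00055, 0, 0.85], [0, 0, 0.01, -0.0001, 0.00055, 0, 0.85], [0, 0, 0, 0, 0, 0, 0.85], [0, 0, 0, 0, 0, 0, 0.85]]}}

```text
t: 10.3
eef_pos: [0.5716, 0.1212, 0.1273]
eef_rot: [0.0, 0.534, 0.846, 0.0]
contact_force: [0.1, -4.7, 3.8]
gripper_width: 0.0205
```

```bash
python3 s.py
```

```text
t 10.3 pos [0.5716 0.1212 0.1273] r 0.0505 pointer ang -1.1504 tool y ang 25.5 (expect ptr+90: 24.09 ) F tool xyz [-4.28 -1.94 -3.77] w 0.0205 mom [-0.96 -0.01  0.03] j7 0.44
```

>>> {"name": "play_rows", "arguments": {"deltas": [[0, 0, 0.012, -0.0002, 0.00055, 0, 0.85], [0, 0, 0.012, -0.0002, 0.00055, 0, 0.85], [0, 0, 0.012, -0.0002, 0.00055, 0, 0.85], [0, 0, 0.012, -0.0001, 0.00055, 0, 0.85], [0, 0, 0.012, -0.0001, 0.00055, 0, 0.85], [0, 0, 0.012, -0.0001, 0.00055, 0, 0.85], [0, 0, 0.012, -0.0001, 0.00055, 0, 0.85], [0, 0, 0, 0, 0, 0, 0.85]]}}

```text
t: 10.97
eef_pos: [0.5754, 0.1223, 0.1273]
eef_rot: [-0.0, 0.569, 0.822, 0.0]
contact_force: [-1.1, -2.6, 4.8]
gripper_width: 0.0209
```

```bash
python3 s.py
```

```text
t 10.9667 pos [0.5754 0.1223 0.1273] r 0.0502 pointer ang -1.2282 tool y ang 20.63 (expect ptr+90: 19.63 ) F tool xyz [-2.1  -1.93 -4.79] w 0.0209 mom [-0.46  0.1   0.02] j7 0.37
```

>>> {"name": "play_rows", "arguments": {"deltas": [[0, 0, 0.01, -0.0001, 0.00055, 0, 0.85], [0, 0, 0.01, -0.0001, 0.00055, 0, 0.85], [0, 0, 0.01, -0.0001, 0.00055, 0, 0.85], [0, 0, 0.01, -0.0001, 0.00055, 0, 0.85], [0, 0, 0.01, -0.0001, 0.00055, 0, 0.85], [0, 0, 0.01, -0.0001, 0.00055, 0, 0.85], [0, 0, 0.01, 0, 0.00055, 0, 0.85], [0, 0, 0, 0, 0, 0, 0.85]]}}

```text
t: 11.63
eef_pos: [0.5789, 0.1231, 0.1273]
eef_rot: [-0.0, 0.597, 0.802, 0.0]
contact_force: [-1.1, -2.5, 6.0]
gripper_width: 0.0204
```

```bash
python3 s.py
```

```text
t 11.6333 pos [0.5789 0.1231 0.1273] r 0.0498 pointer ang -1.3015 tool y ang 16.63 (expect ptr+90: 15.43 ) F tool xyz [-2.1  -1.83 -5.97] w 0.0204 mom [-0.51  0.43  0.01] j7 0.31
```

>>> {"name": "play_rows", "arguments": {"deltas": [[0, 0, 0.011, -0.0001, 0.00055, -0.0001, 0.85], [0, 0, 0.011, -0.0001, 0.00055, -0.0001, 0.85], [0, 0, 0.011, -0.0001, 0.00055, -0.0001, 0.85], [0, 0, 0.011, -0.0001, 0.00055, -0.0001, 0.85], [0, 0, 0.011, -0.0001, 0.00055, -0.0001, 0.85], [0, 0, 0.011, -0.0001, 0.00055, 0, 0.85], [0, 0, 0.011, 0, 0.00055, 0, 0.85], [0, 0, 0, 0, 0, 0, 0.85]]}}

```text
t: 12.3
eef_pos: [0.582, 0.1236, 0.1274]
eef_rot: [-0.001, 0.628, 0.778, -0.001]
contact_force: [-5.5, 0.3, 4.7]
gripper_width: 0.0207
```

```bash
python3 s.py
```

```text
t 12.3 pos [0.582  0.1236 0.1274] r 0.0495 pointer ang -1.3631 tool y ang 12.23 (expect ptr+90: 11.9 ) F tool xyz [ 1.45 -5.33 -4.71] w 0.0207 mom [-0.17  1.13  0.06] j7 0.25
```

The tangential force has risen from 1.9 to 5.3 N, so the wheel is on the seat. I'll press a little more and hold.

>>> {"name": "play_rows", "arguments": {"deltas": [[0, 0, 0.01, 0, 0.0005, 0, 0.85], [0, 0, 0.01, 0, 0.0005, 0, 0.85], [0, 0, 0.01, 0, 0.0005, 0, 0.85], [0, 0, 0.01, 0, 0.0005, 0, 0.85], [0, 0, 0, 0, 0, 0, 0.85], [0, 0, 0, 0, 0, 0, 0.85], [0, 0, 0, 0, 0, 0, 0.85], [0, 0, 0, 0, 0, 0, 0.85]]}}

```text
t: 12.97
eef_pos: [0.5835, 0.1238, 0.1273]
eef_rot: [-0.001, 0.643, 0.766, -0.001]
contact_force: [-5.6, -1.7, 4.7]
gripper_width: 0.0205
```

```bash
python3 s.py
```

```text
t 12.9667 pos [0.5835 0.1238 0.1273] r 0.0495 pointer ang -1.3939 tool y ang 9.97 (expect ptr+90: 10.13 ) F tool xyz [-0.71 -5.78 -4.69] w 0.0205 mom [-0.36  1.5   0.11] j7 0.22
```

>>> {"name": "play_rows", "arguments": {"deltas": [[0, 0, 0.01, 0, 0.0005, 0, 0.85], [0, 0, 0.01, 0, 0.0005, 0, 0.85], [0, 0, 0.01, 0, 0.0005, 0, 0.85], [0, 0, 0, 0, 0, 0, 0.85], [0, 0, 0, 0, 0, 0, 0.85], [0, 0, 0, 0, 0, 0, 0.85], [0, 0, 0, 0, 0, 0, 0.85], [0, 0, 0, 0, 0, 0, 0.85]]}}

```text
t: 13.63
eef_pos: [0.5846, 0.1239, 0.1273]
eef_rot: [-0.002, 0.654, 0.756, -0.001]
contact_force: [-8.8, -2.1, 7.3]
gripper_width: 0.0204
```

```bash
python3 s.py
```

```text
t 13.6333 pos [0.5846 0.1239 0.1273] r 0.0494 pointer ang -1.4164 tool y ang 8.25 (expect ptr+90: 8.85 ) F tool xyz [-0.8  -9.06 -7.27] w 0.0204 mom [-0.37  1.74  0.03] j7 0.19
```

>>> {"name": "play_rows", "arguments": {"deltas": [[0, 0, 0, 0, 0, 0, 0.85], [0, 0, 0, 0, 0, 0, 0.85], [0, 0, 0, 0, 0, 0, 0.85], [0, 0, 0, 0, 0, 0, 0.85], [0, 0, 0, 0, 0, 0, 0.85], [0, 0, 0, 0, 0, 0, 0.85], [0, 0, 0, 0, 0, 0, 0.85], [0, 0, 0, 0, 0, 0, 0.85]]}}

```text
t: 14.3
eef_pos: [0.5846, 0.1239, 0.1273]
eef_rot: [-0.002, 0.654, 0.756, -0.001]
contact_force: [-7.7, -2.2, 7.6]
gripper_width: 0.0206
```

```bash
python3 s.py
```

```text
t 14.3 pos [0.5846 0.1239 0.1273] r 0.0494 pointer ang -1.4168 tool y ang 8.25 (expect ptr+90: 8.82 ) F tool xyz [-1.04 -7.95 -7.58] w 0.0206 mom [-0.39  1.79  0.06] j7 0.19
```

```bash
python3 - <<'E'
import numpy as np
from scipy.optimize import least_squares
P=np.array([(.5432,.0551),(.5391,.0749),(.5436,.0957),(.5541,.1104),(.5641,.1178),(.5716,.1212),(.5789,.1231),(.5846,.1239)])
s=least_squares(lambda q:np.hypot(*(P-q[:2]).T)-q[2],[.592,.075,.053]);print(s.x,s.fun.round(4))
s=least_squares(lambda q:np.hypot(*(P-q[:2]).T)-.053,[.592,.075]);print(s.x,s.fun.round(4))
for c in ([.5922,.0751],s.x): d=c-P;print(np.arctan2(d[:,1],d[:,0]).round(3))
E
```

```text
[0.58804191 0.0749991  0.04901706] [ 0.     -0.0001  0.      0.      0.      0.     -0.0001  0.    ]
[0.59205617 0.07236795] [-0.0012  0.      0.0008  0.0007  0.0003 -0.0001 -0.0006 -0.0009]
[ 0.388  0.004 -0.401 -0.747 -0.989 -1.151 -1.3   -1.416]
[ 0.34  -0.048 -0.449 -0.786 -1.019 -1.174 -1.317 -1.427]
```

```bash
cat > p.py <<'E'
import sys,numpy as np
from cell import sense
from scipy.spatial.transform import Rotation as R
C=np.array([.588,.075]);r=.049
s=sense();p=s["eef_pos"][:2];q=s["eef_rot"];M=R.from_quat(np.r_[q[1:],q[0]]).as_matrix()
a=np.arctan2(M[1,1],M[0,1]);d=C-p;ph=np.arctan2(d[1],d[0]);print("ph",ph.round(4),"r",np.hypot(*d).round(4),"a-ph-90",(a-ph-np.pi/2).round(3),"F",(M.T@s["contact_force"]).round(1))
if len(sys.argv)>1:
    to=float(sys.argv[1]);n=int(sys.argv[2])
    w=(to+np.pi/2-a)/n   # CCW per row
    tgt=C-r*np.array([np.cos(to),np.sin(to)])
    for conv in(0,1):
        A=np.zeros((2,2))
        for k in range(n):
            t=a+(k+conv)*w; y=np.array([np.cos(t),np.sin(t)]);x=np.array([-y[1],y[0]])
            A+=np.c_[x,y]
        print("conv",conv,"turn z",-w.round(4),"xy",np.linalg.solve(A,tgt-p).round(5))
E
python3 p.py -1.1 8
```

```text
ph -1.5019 r 0.049 a-ph-90 0.075 F [-1.  -7.9 -7.6]
conv 0 turn z -0.0409 xy [ 4.00e-05 -2.46e-03]
conv 1 turn z -0.0409 xy [ 0.00014 -0.00245]
```

>>> {"name": "play_rows", "arguments": {"deltas": [[0, 0, -0.041, 0.0001, -0.00245, 0, 0.85], [0, 0, -0.041, 0.0001, -0.00245, 0, 0.85], [0, 0, -0.041, 0.0001, -0.00245, 0, 0.85], [0, 0, -0.041, 0.0001, -0.00245, 0, 0.85], [0, 0, -0.041, 0.0001, -0.00245, 0, 0.85], [0, 0, -0.041, 0.0001, -0.00245, 0, 0.85], [0, 0, -0.041, 0.0001, -0.00245, 0, 0.85], [0, 0, -0.041, 0.0001, -0.00245, 0, 0.85]]}}

```text
t: 14.97
eef_pos: [0.5683, 0.1197, 0.1275]
eef_rot: [0.001, 0.521, 0.853, 0.001]
contact_force: [1.4, 0.3, -1.0]
gripper_width: 0.0206
```

```bash
python3 p.py -0.7 8
```

```text
ph -1.1568 r 0.0489 a-ph-90 0.06 F [-0.4  1.4  1. ]
conv 0 turn z -0.0496 xy [ 3.00e-05 -2.79e-03]
conv 1 turn z -0.0496 xy [ 0.00017 -0.00278]
```

>>> {"name": "play_rows", "arguments": {"deltas": [[0, 0, -0.048, 0.0001, -0.0026, 0, 0.85], [0, 0, -0.048, 0.0001, -0.0026, 0, 0.85], [0, 0, -0.048, 0.0001, -0.0026, 0, 0.85], [0, 0, -0.048, 0.0001, -0.0026, 0, 0.85], [0, 0, -0.048, 0.0001, -0.0026, 0, 0.85], [0, 0, -0.048, 0.0001, -0.0026, 0, 0.85], [0, 0, -0.048, 0.0001, -0.0026, 0, 0.85], [0, 0, -0.048, 0.0001, -0.0026, 0, 0.85]]}}

```text
t: 15.63
eef_pos: [0.5516, 0.1078, 0.1275]
eef_rot: [0.001, 0.349, 0.937, 0.001]
contact_force: [3.3, -0.5, -3.5]
gripper_width: 0.0204
```

```bash
python3 p.py -0.3 8
```

```text
ph -0.7336 r 0.0489 a-ph-90 0.021 F [-2.8  1.8  3.5]
conv 0 turn z -0.0516 xy [-3.00e-05 -2.65e-03]
conv 1 turn z -0.0516 xy [ 0.0001  -0.00265]
```

>>> {"name": "play_rows", "arguments": {"deltas": [[0, 0, -0.052, 0, -0.00265, 0, 0.85], [0, 0, -0.052, 0.0001, -0.00265, 0, 0.85], [0, 0, -0.052, 0, -0.00265, 0, 0.85], [0, 0, -0.052, 0.0001, -0.00265, 0, 0.85], [0, 0, -0.052, 0, -0.00265, 0, 0.85], [0, 0, -0.052, 0.0001, -0.00265, 0, 0.85], [0, 0, -0.052, 0, -0.00265, 0, 0.85], [0, 0, -0.052, 0.0001, -0.00265, 0, 0.85]]}}

```text
t: 16.3
eef_pos: [0.5413, 0.0899, 0.1276]
eef_rot: [0.002, 0.148, 0.989, 0.001]
contact_force: [6.8, 0.3, -5.9]
gripper_width: 0.0202
```

```bash
python3 p.py -0.01 8
```

```text
ph -0.3098 r 0.049 a-ph-90 0.013 F [-6.4  2.2  6. ]
conv 0 turn z -0.0358 xy [-2.00e-05 -1.84e-03]
conv 1 turn z -0.0358 xy [ 4.00e-05 -1.84e-03]
```

>>> {"name": "play_rows", "arguments": {"deltas": [[0, 0, -0.036, -0.0001, -0.0018, 0, 0.85], [0, 0, -0.036, -0.0001, -0.0018, 0, 0.85], [0, 0, -0.036, -0.0001, -0.0018, 0, 0.85], [0, 0, -0.036, -0.0001, -0.0018, 0, 0.85], [0, 0, -0.036, -0.0001, -0.0018, 0, 0.85], [0, 0, -0.036, -0.0001, -0.0018, 0, 0.85], [0, 0, -0.036, -0.0001, -0.0018, 0, 0.85], [0, 0, -0.036, -0.0001, -0.0018, 0, 0.85]]}}

```text
t: 16.97
eef_pos: [0.539, 0.0763, 0.1275]
eef_rot: [0.001, 0.004, 1.0, 0.001]
contact_force: [3.1, 1.2, -3.1]
gripper_width: 0.0204
```

```bash
python3 p.py 0 8;  python3 - <<'E'
from cell import capture
import numpy as np
for n in("side",): np.savez(n+"3.npz",**capture(n))
E
cp top2.npz top3.npz; python3 m.py 3|grep -E "side|blue|red"
```

```text
ph -0.0271 r 0.049 a-ph-90 0.018 F [-3.1  1.2  3.1]
conv 0 turn z -0.0011 xy [ 0.      -0.00017]
conv 1 turn z -0.0011 xy [ 0.      -0.00017]
side [360.9 225. ]
blue [397.  176.7] 20 bbox 393 400 175 180 z.094/.098/.11/.16 [0.8152 0.3836] [0.8117 0.3752] [0.8012 0.3502] [0.7577 0.2456]
blue [386.5 225.1] 22 bbox 383 390 224 226 z.094/.098/.11/.16 [0.6675 0.07  ] [0.6649 0.0635] [0.657 0.044] [ 0.6243 -0.0375]
red [360.5 206.3] 64 bbox 356 365 202 210 z.094/.098/.11/.16 [0.627  0.1958] [0.6246 0.1885] [0.6175 0.1668] [0.5878 0.076 ]
red [382.2 220.2] 15 bbox 380 384 219 222 z.094/.098/.11/.16 [0.6646 0.0998] [0.662  0.0931] [0.6542 0.073 ] [ 0.6217 -0.0107]
red [355.4 259.5] 53 bbox 351 359 256 263 z.094/.098/.11/.16 [ 0.5312 -0.0814] [ 0.5294 -0.0871] [ 0.5239 -0.1039] [ 0.5012 -0.1743]
```

View pics/sidez3.png

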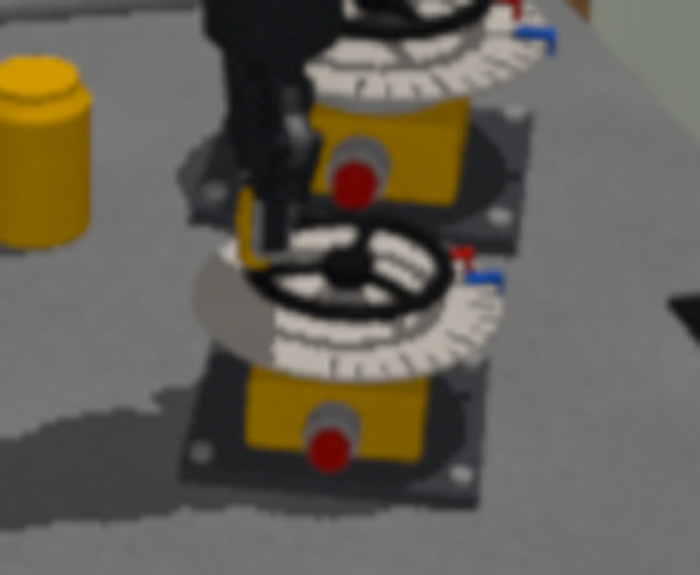

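>>> {"name": "play_rows", "arguments": {"deltas": [[0, 0, 0, 0, 0, 0, 0.72], [0, 0, 0, 0, 0, 0, 0.68], [0, 0, 0, 0, 0, 0, 0.6], [0, 0, 0, 0, 0, 0, 0.5], [0, 0, 0, 0, 0, 0, 0.4], [0, 0, 0, 0, 0, 0, 0.3], [0, 0, 0, 0, 0, 0, 0.3], [0, 0, 0, 0, 0, 0, 0.3]]}}

```text
t: 17.68
eef_pos: [0.5378, 0.0748, 0.1278]
eef_rot: [0.0, 0.005, 1.0, 0.0]
contact_force: [-0.7, -0.7, -0.2]
gripper_width: 0.06
```

>>> {"name": "play_rows", "arguments": {"deltas": [[0, 0, 0, 0, 0, -0.01, 0.3], [0, 0, 0, 0, 0, -0.02, 0.3], [0, 0, 0, 0, 0, -0.02, 0.3], [0, 0, 0, 0, 0, -0.02, 0.3], [0, 0, 0, 0, 0, -0.02, 0.3], [0, 0, 0, 0, 0, -0.02, 0.3], [0, 0, 0, 0, 0, -0.02, 0.3], [0, 0, 0, 0, 0, -0.02, 0.3]]}}

```text
t: 18.35
eef_pos: [0.5376, 0.0746, 0.2797]
eef_rot: [0.0, 0.006, 1.0, 0.0]
contact_force: [0.1, 0.1, 0.9]
gripper_width: 0.0598
```

>>> {"name": "play_rows", "arguments": {"deltas": [[0, 0, 0, 0.01, -0.03, 0, 0], [0, 0, 0, 0.01, -0.03, 0, 0], [0, 0, 0, 0.01, -0.03, 0, 0], [0, 0, 0, 0.01, -0.03, 0, 0], [0, 0, 0, 0.01, -0.03, 0, 0], [0, 0, 0, 0.01, -0.03, 0, 0], [0, 0, 0, 0.01, -0.03, 0, 0], [0, 0, 0, 0.01, -0.03, 0, 0]]}}

```text
t: 19.02
eef_pos: [0.4544, -0.1658, 0.2787]
eef_rot: [0.001, 0.006, 1.0, 0.0]
contact_force: [1.7, -0.8, 0.3]
gripper_width: 0.0853
```

```bash
python3 - <<'E'
from cell import capture
import numpy as np
for n in("side","top"): np.savez(n+"4.npz",**capture(n))
E
python3 m.py 4
```

```text
top [302.  175.3]
blue [301.6 140.2] 30 bbox 300 304 137 145 z.094/.098/.11/.16 [0.6768 0.0751] [0.6757 0.0749] [0.6726 0.0746] [0.6594 0.0732]
red [301.9 146.6] 17 bbox 301 303 144 149 z.094/.098/.11/.16 [0.6614 0.0744] [0.6604 0.0743] [0.6573 0.074 ] [0.6448 0.0726]
yel [301.1 196. ] 81 bbox 297 305 191 201 z.094/.098/.11/.16 [0.5442 0.0777] [0.5435 0.0776] [0.5417 0.0772] [0.534  0.0757]
dial ((0.6045587062835693, 0.08893188089132309), (0.17695769667625427, 0.24264052510261536), 147.87063598632812)
crop origin 231 120
side [360.9 225. ]
blue [397.  176.7] 20 bbox 393 400 175 180 z.094/.098/.11/.16 [0.8152 0.3836] [0.8117 0.3752] [0.8012 0.3502] [0.7577 0.2456]
blue [386.5 225.1] 22 bbox 383 390 224 226 z.094/.098/.11/.16 [0.6675 0.07  ] [0.6649 0.0635] [0.657 0.044] [ 0.6243 -0.0375]
red [360.5 206.3] 64 bbox 356 365 202 210 z.094/.098/.11/.16 [0.627  0.1958] [0.6246 0.1885] [0.6175 0.1668] [0.5878 0.076 ]
red [381.9 220.2] 13 bbox 380 384 219 222 z.094/.098/.11/.16 [0.6637 0.0997] [0.6611 0.0931] [0.6534 0.073 ] [ 0.6209 -0.0107]
red [355.6 259.6] 54 bbox 352 359 256 263 z.094/.098/.11/.16 [ 0.5316 -0.082 ] [ 0.5297 -0.0876] [ 0.5243 -0.1045] [ 0.5016 -0.1748]
yel [368.2 199.4] 450 bbox 347 383 190 210 z.094/.098/.11/.16 [0.6644 0.2364] [0.6618 0.2289] [0.654  0.2064] [0.6215 0.1127]
yel [343.5 196.5] 8 bbox 343 344 195 198 z.094/.098/.11/.16 [0.5928 0.2714] [0.5906 0.2637] [0.5841 0.2406] [0.5569 0.1443]
yel [340.9 221.9] 14 bbox 339 343 221 223 z.094/.098/.11/.16 [0.5433 0.1138] [0.5414 0.107 ] [0.5358 0.0867] [0.5122 0.002 ]
yel [356.9 252.3] 440 bbox 339 375 243 262 z.094/.098/.11/.16 [ 0.5443 -0.0497] [ 0.5424 -0.0555] [ 0.5368 -0.073 ] [ 0.5131 -0.1457]
dial ((0.5801827907562256, 0.06732447445392609), (0.15415458381175995, 0.1734999120235443), 47.97073745727539)
crop origin 290 170
```

View pics/topz4.png

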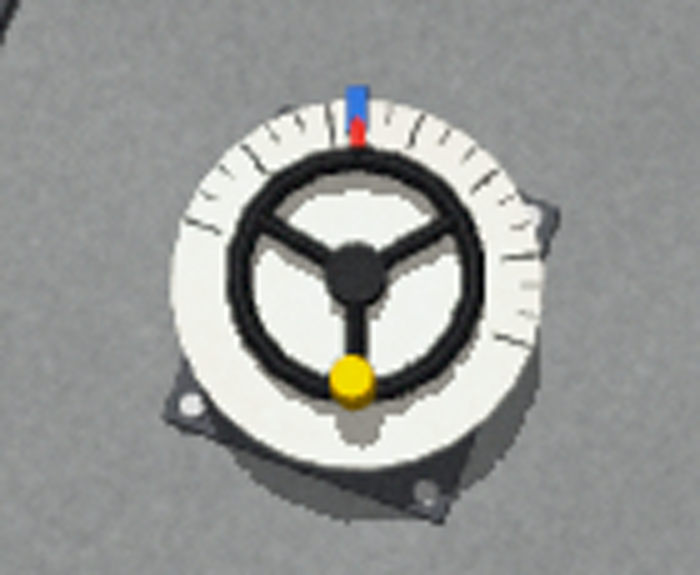

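The top view shows the red tip at (301.9,146.6) lying on the blue clip at (301.6,140.2), about 1 mm off sideways. I'll check the bystanders and that everything is at rest, then hand in.

>>> {"name": "play_rows", "arguments": {"deltas": [[0, 0, 0, 0, 0, 0, 0], [0, 0, 0, 0, 0, 0, 0], [0, 0, 0, 0, 0, 0, 0], [0, 0, 0, 0, 0, 0, 0], [0, 0, 0, 0, 0, 0, 0], [0, 0, 0, 0, 0, 0, 0], [0, 0, 0, 0, 0, 0, 0], [0, 0, 0, 0, 0, 0, 0]]}}

```text
t: 19.78
eef_pos: [0.4553, -0.1642, 0.2777]
eef_rot: [-0.0, 0.005, 1.0, -0.0]
contact_force: [0.3, -0.2, 0.6]
gripper_width: 0.0852
```

```bash
python3 - <<'E'
from cell import capture,finish_job
from h import *
from m import masks
np.savez("side5.npz",**capture("side"));np.savez("top5.npz",**capture("top"))
for n,boxes in(("side",{"filter":(280,175,312,225),"carton":(310,315,365,378),"bushing":(398,310,438,352)}),("top",{"filter":(160,210,212,260),"carton":(440,215,495,272),"bushing":(432,145,472,188)})):
    a,b=load(n+"0.npz")["pixels"].astype(int),load(n+"5.npz")["pixels"].astype(int)
    for k,(x0,y0,x1,y1) in boxes.items(): print(n,k,(np.abs(a-b).max(2)[y0:y1,x0:x1]>60).sum())
for f in("top0.npz","top4.npz","top5.npz"):
    M=masks(load(f));print(f,[(k,c.round(1)) for k in("blue","red","yel") for c,a,m in blobs(M[k]) if 280<c[0]<320 and 130<c[1]<205])
print(finish_job())
E
```

```text
side filter 0
side carton 0
side bushing 0
top filter 0
top carton 2630
top bushing 719
top0.npz [('blue', array([301.7, 141.4])), ('red', array([290.3, 148.9])), ('yel', array([311.3, 193.8]))]
top4.npz [('blue', array([301.6, 140.2])), ('red', array([301.9, 146.6])), ('yel', array([301.1, 196. ]))]
top5.npz [('blue', array([301.6, 140.2])), ('red', array([301.9, 146.6])), ('yel', array([301.1, 196. ]))]
the job is handed in; nothing more can be done
None
```

I closed the small regulator on its seat, opened it again until the red pointer stood over the blue mark, let go and handed the job in at about 20 s. No verdict was reported.

- **Which valve:** I chose the one whose dial measured about 175 mm across. The other dial I could measure cleanly came out at about 231 mm. The third was partly hidden but looked the same size as that one.
- **Seat:** I turned the wheel clockwise by the handgrip. The tangential force rose from about 2 N (running friction) to 8–9 N, so about 6–7 N above friction. I held that for about 1 s.
- **Pointer on mark:** in the last top view the pointer is about 1 mm sideways from the middle of the mark. It did not move between the last two pictures. I judged the position along the radius by eye only.
- **Mark:** the edges of the blue clip are at the same pixels as at the start, within a pixel (about 2 mm). Its measured centre shifted by about 1 pixel because the pointer now covers part of it.
- **Bystanders:** the filter, carton and bushing show no change in the side view. In the top view the carton and bushing areas did change. I think that is the arm parked over them, but I did not look at that picture. The gripper was about 0.28 m up and touched nothing.

**Disagreement:** the path of the hand fitted an axis about 4 mm nearer the robot than the camera's dial centre. Both put the pointer at the same angle at the mark, so I used the camera for the final setting.

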